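# Set out a small glue-up on the bow-maker's bench

### The arm

A 6-joint arm with a two-finger parallel gripper is mounted at the origin on the work surface. World frame = base frame: x ahead of the robot, y to its left, z up, the work surface at z = 0. Lengths are in mm, angles in rad, forces in N, time in s.
With the tool pointing down it reaches from about 275 to 750 mm from the base axis. Payload 10.2 kg.
Tool frame: the origin (TCP) lies at the very end of the fingers, on their centre line; the grasp point (between the pads) lies 19 mm behind it; z points along the fingers, y is the line along which they close (so a half turn about z gives the same grasp; the last joint's range is limited). The gripper opens to 85 mm and grips with 20 to 120 N. Pads are 22 mm wide; open, the fingers measure 114 mm over their backs; the gripper's body (76 mm by 85 mm) begins 54 mm behind the grasp point. The pads swing forward as they close: fully open they stand 13 mm farther back than shut.
Start: joints at [-1.368, 0.313, 1.498, -0, 1.331, -0.223], TCP at [216.839, -478.134, 231.294] pointing down, gripper open.
Joint ranges: [-2.94, 2.94], [-0.97, 2.17], [0.19, 2.56], [-1.23, 4.37], [0.02, 3.11], [-2.88, 2.88]. Speed limits (rad/s): [2.39, 2.39, 3.01, 3.14, 3.14, 3.14].

### API

Orientations are given as a unit quaternion [w, x, y, z].
In Python, from rig import * gives the robot as it stands. The module is installed in compiled form; this text tells all that it offers.
- The arm moves only by the shell command python3 -m crank 'ROWS' [FORCE]. ROWS is JSON, a list that holds one entry, the list of rows, each a list of 7 numbers: the shift along the tool's x, y, z in units of 25 mm (1.0 is 25 mm), then the turn, a rotation vector about the tool's x, y, z in units of 8 degrees (1.0 is 8 degrees), then the finger opening in mm, from 0 to 85.4. A call has exactly 8 rows; each row shifts and turns the commanded pose from where the row before left it, along the tool's axes as they then stand; what a row does not reach is not made up. A row lasts 1/10 s, in which the tool goes at most 50 mm and 8.59 degrees, less where a joint would pass 70% of its speed; a pose out of reach is approached as far as the arm can. A call is refused whole if a number of a shift passes 1 or a number of a turn 1, either way. A call with a gripper value outside its range is refused whole. The fingers move at their own pace and stop on an object; FORCE is the grip in N (left out, the last holds). Time passes only in rows, so rows that do not move let the fingers close, or fill a call up. It gives the time, the measured TCP pose, the force, the opening and the grip force at its end, in the units of the state.
- sense(): the state, without advancing time (a new reading comes with each control period).
- capture(name): name is "side" or "top" or "wrist"; returns the picture (400x640x3 uint8, blue, green, red); there is no depth.
- camera_model(name): a dict with "fx", "fy", "cx", "cy" (pixels), "world_from_camera" (4x4, takes a point from camera to world coordinates); the wrist camera has in their place "T_tool_cam" (4x4, takes a point from camera to tool coordinates, whose origin is the TCP and whose axes are the flange's). Camera axes: x right, y up, looking along -z (the intrinsics and any distortion apply to the point x, -y, -z); pixel columns grow to the right and rows downward; lengths in mm; the calibration is good to about 2 mm. A picture is of the moment at which its call begins: read the wrist's pose just before it. camera_model takes no time and is no camera call.
- finish_job(): hands the job in; it is judged then, once.
The state is a dict: "time_s": time; "joints": joint angles; "dq": joint speeds; "tau": joint torques, N m; "eef_pos": TCP position; "ee_rot": TCP orientation; "force": force on the tool from outside, world axes, zero at the start; "wrist_torque": the same for the moment, N m; "grip_width": opening from 0.0 (shut) to 1.0 (fully open); "grip_force": force on a finger pad.
Only numpy, scipy, OpenCV 4.12 (cv2) and the standard library are available. Lean on these libraries where they do the work, as an engineer would, in place of code of your own. Each camera call takes 0.05 s, during which the arm holds its last target. There are 200 camera calls.

### The job

Set out the bench for a glue-up: lay the pale maple block in the middle of the green cutting mat, lengthwise along the mat's long direction, put the dark walnut block squarely on it, ends and sides flush, and stand the steel weight upright in the middle of the walnut. Stand the glue bottle upright on the bench beside the middle of the mat's short edge that faces the blue vise, about 4 cm clear of the mat, and lay the cork sanding block (red grit face up) flat on the bench directly in front of the bottle (towards the robot), about 2 cm clear of it. Leave the amber glass jar where it is, let go of everything, and mind that nothing already placed is disturbed.

Things in the scene. Friction and masses are not known exactly. Their poses are not given: they have to be found in the camera images.
- maple: pale maple block, 96 (its x) x 38 (its y) x 28 mm high, lying flat and loose; origin at the centre of its underside; x is its long axis, z up. About 75 g
- walnut: dark walnut block, 96 (its x) x 38 (its y) x 18 mm high, lying flat and loose; origin at the centre of its underside; x is its long axis, z up. About 50 g
- weight: plain turned steel weight, an upright cylinder 44 mm in diameter and 42 mm high, loose, about 0.5 kg; origin at the centre of its underside, z up
- glue: white glue bottle with a red cap, standing loose, about 130 g. Round white body 50 mm in diameter up to 70 mm high, then a shoulder narrowing to 32 mm at 82 mm; red cap 32 mm in diameter tapering to 30 mm from 82 to 104 mm, then a thin nozzle up to 126 mm. Origin at the centre of its underside, z up
- cork: cork sanding block, light brown with a dark red grit face on top, 70 (its x) x 40 (its y) x 30 mm high, lying flat and loose; origin at the centre of its underside; x is its long axis, z up. About 30 g
- jar: small amber glass jar with a brass-coloured lid, 44 mm in diameter, 60 mm high, loose bystander to be left alone; origin at the centre of its underside
- mat: green cutting mat with a yellow grid, fixed to the bench, 105 (its x) x 148 (its y, the long direction) x 3 mm thick; origin at the centre of its underside. Its short edges are the ones at +y and -y, its x points away from the robot (turned at most about 7 degrees)
- vise: small blue bench vise, fixed to the bench to the left or right of the mat, about 125 (its x) x 74 (its y) x 72 mm high, its screw towards the robot; origin at the centre of its base's underside
Not all that is in view belongs to the job. Several things look just like the walnut: the one meant starts farthest to the robot's right.

How it is judged:
By the outcome, as a careful person would: the job done as asked, in the order asked, and still so for the second after the job is handed in, with the robot touching nothing.
It also fails if it takes over 131 s, if anything falls off the work surface, if the arm or the gripper's body presses on something with over 40 N, if the wrist force passes 120 N, or if a joint passes its speed limit or range.

## Working session

There is one attempt and no reset: what is moved stays moved. The work goes in short steps, Python scripts to look and compute and a shell command to move; the robot and the scene stay as the last step left them, time stands still between calls to the robot, and variables do not carry over. Pictures are saved under pics/ and viewed, at most 14 in all, crops included, and the job is handed in when it is done.

```bash
mkdir -p pics
python3 - <<'E'
from rig import *
import cv2
for n in("side","top"):
    cv2.imwrite(f"pics/{n}0.png",capture(n)); print(n,camera_model(n))
print(camera_model("wrist")); print(sense())
E
```

```text
side {'fx': 468.9832471807767, 'fy': 468.9832471807767, 'cx': 324.11443232064624, 'cy': 201.82210569598962, 'world_from_camera': array([[-9.59903851e-01,  1.58826583e-01, -2.30995053e-01,
         1.00236887e+02],
       [-2.79720100e-01, -5.96972967e-01,  7.51917510e-01,
         1.04897888e+03],
       [-1.84733131e-02,  7.86382472e-01,  6.17463638e-01,
         9.03502994e+02],
       [ 0.00000000e+00,  0.00000000e+00,  0.00000000e+00,
         1.00000000e+00]])}
top {'fx': 363.9301426208019, 'fy': 363.9301426208019, 'cx': 317.23057489921376, 'cy': 199.86397703602893, 'world_from_camera': array([[-1.12013123e-02,  9.96207800e-01, -8.62817999e-02,
         3.40094604e+02],
       [-9.99471016e-01, -1.37890397e-02, -2.94542058e-02,
        -1.45325575e+01],
       [-3.05322527e-02,  8.59062325e-02,  9.95835278e-01,
         9.07615425e+02],
       [ 0.00000000e+00,  0.00000000e+00,  0.00000000e+00,
         1.00000000e+00]])}
{'fx': 333.45473058680005, 'fy': 333.45473058680005, 'cx': 318.2565206205545, 'cy': 198.89997849384366, 'T_tool_cam': array([[-9.01256227e-04,  9.63709589e-01,
[... 318 characters left out ...]
joints': array([-1.36841792e+00,  3.13409520e-01,  1.49835853e+00,  1.30035697e-05,
        1.33098035e+00, -2.23395036e-01]), 'dq': array([-3.96609371e-04, -9.00842747e-04, -1.52666111e-03, -3.20811039e-05,
       -9.87962655e-04,  1.29571933e-03]), 'tau': array([ 2.77803098e-03, -4.12899113e+01, -2.60142857e+01, -1.66811210e-04,
        3.05493719e-03, -5.69906661e-06]), 'eef_pos': array([ 216.78666196, -477.90652636,  230.78535092]), 'ee_rot': array([-5.77776323e-04,  9.77425238e-01,  2.11280784e-01,  1.23868477e-05]), 'force': array([-0.12982046,  0.17476422,  0.48751981]), 'wrist_torque': array([ 0.02907542, -0.0147703 ,  0.02404604]), 'grip_force': 0.0, 'grip_width': 0.999797963707104}
```

View pics/top0.png

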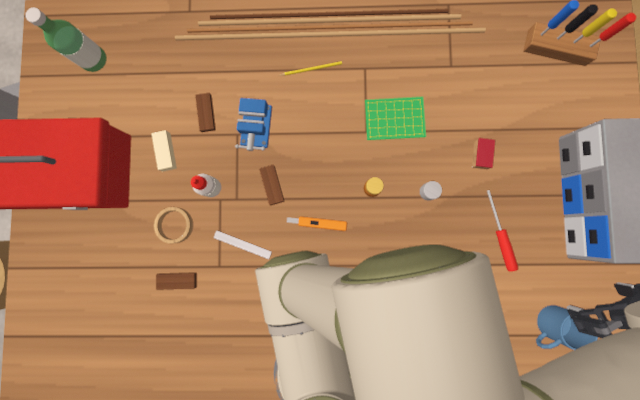

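View pics/side0.png

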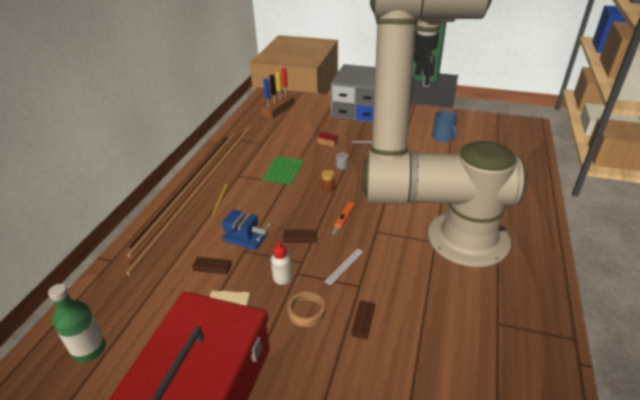

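Top view:
- Maple is at (163,150), glue at (205,184), vise at (255,123), mat at (395,118), jar at (375,186), steel at (431,190) and cork at (485,153).
- Three pieces look like the walnut: (205,112), (272,185) and (176,281). The one farthest to the robot's right, with the largest column, is (272,185). The side view shows the same three.

Next I confirm that in a crop and measure everything.

```bash
cat > h.py <<'E'
from rig import *
import cv2, numpy as np
from scipy.spatial.transform import Rotation as R
def pose():
    s=sense(); T=np.eye(4); q=s["ee_rot"]; T[:3,:3]=R.from_quat([q[1],q[2],q[3],q[0]]).as_matrix(); T[:3,3]=s["eef_pos"]; return T
def cam(name,T=None):
    m=camera_model(name); return m,(m["world_from_camera"] if name!="wrist" else (pose() if T is None else T)@m["T_tool_cam"])
def ray(name,uv,z,T=None):
    m,W=cam(name,T); uv=np.atleast_2d(np.float64(uv))
    d=np.c_[(uv[:,0]-m["cx"])/m["fx"],-(uv[:,1]-m["cy"])/m["fy"],-np.ones(len(uv))]@W[:3,:3].T
    o=W[:3,3]; return (o+d*((z-o[2])/d[:,2])[:,None])
def proj(name,P,T=None):
    m,W=cam(name,T); p=(np.atleast_2d(P)-W[:3,3])@W[:3,:3]
    return np.c_[m["cx"]-m["fx"]*p[:,0]/p[:,2], m["cy"]+m["fy"]*p[:,1]/p[:,2]]
HSV={"maple":((15,40,150),(32,150,255)),"green":((45,100,60),(80,255,255)),"red":((170,120,60),(180,255,255)),"red0":((0,170,60),(4,255,255)),
"brass":((20,110,120),(30,255,255)),"dark":((0,60,10),(15,230,95)),"blue":((100,120,60),(120,255,255)),"grey":((0,0,90),(180,40,255)),"white":((0,0,150),(180,40,255))}
def rects(img,col,z,name,T=None,box=None,amin=60):
    """blobs of a colour: pixel centre, world rect centre, sizes, yaw of long side (deg)"""
    k=cv2.inRange(cv2.cvtColor(img,cv2.COLOR_BGR2HSV),*HSV[col])
    if box: b=np.zeros_like(k); b[box[1]:box[3],box[0]:box[2]]=1; k*=b
    k=cv2.morphologyEx(k,cv2.MORPH_CLOSE,np.ones((5,5),np.uint8)); out=[]
    for c in cv2.findContours(k,cv2.RETR_EXTERNAL,cv2.CHAIN_APPROX_NONE)[0]:
        if cv2.contourArea(c)<amin: continue
        c=c[:,0]; w=ray(name,c,z,T)[:,:2].astype(np.float32); (x,y),(a,b),t=cv2.minAreaRect(w)
        if a<b: a,b,t=b,a,t+90
        out.append((c.mean(0).round().astype(int).tolist(),round(x,1),round(y,1),round(a,1),round(b,1),round((t+90)%180-90,1)))
    return out
E
python3 - <<'E'
from h import *
im=cv2.imread("pics/top0.png")
cv2.imwrite("pics/crop_w.png",cv2.resize(im[70:310,130:330],None,fx=2.5,fy=2.5,interpolation=cv2.INTER_CUBIC))
for n,c,z,b in [("maple","maple",28,(140,120,190,180)),("walnut","dark",18,(250,155,295,215)),("w2","dark",18,(190,85,225,140)),("w3","dark",18,(150,265,205,295)),("mat","green",3,(350,80,440,150)),("cork","red",30,(465,130,505,175)),("jar","brass",60,(360,170,390,200)),("weight","grey",42,(415,175,448,205)),("gluecap","red",104,(185,170,225,200)),("gluecap0","red0",104,(185,170,225,200)),("vise","blue",60,(230,90,280,160))]:
    print(n,rects(im,c,z,"top",box=b,amin=30))
E
```

```text
maple [([163, 149], 547.0, 395.8, 109.9, 54.0, 12.5)]
walnut []
w2 []
w3 []
mat [([395, 118], 623.5, -186.0, 148.0, 104.2, -88.1)]
cork [([485, 153], 525.3, -394.7, 67.5, 37.7, -9.1)]
jar [([374, 185], 446.6, -122.5, 37.7, 37.2, -1.3)]
weight [([430, 190], 433.7, -257.8, 47.4, 43.0, -46.8)]
gluecap []
gluecap0 [([198, 182], 453.8, 277.1, 32.3, 27.2, 89.1)]
vise [([253, 123], 602.3, 161.7, 113.3, 76.5, -5.9)]
```

View pics/crop_w.png

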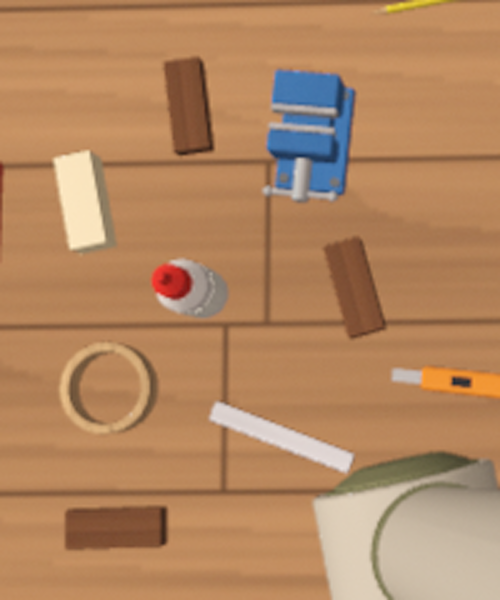

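The crop confirms the walnut at (355,286) in the crop, which is (272,184) in the top view. It is a plain dark block and the rightmost of the three. The mat measures 148.0 x 104.2 mm, which matches the given size. Next I go over the mat for a close look.

```bash
for i in 1 2; do :; done
python3 -m crank '[[[0.78,-0.18,0.08,0,0,0,85],[0.78,-0.18,0.08,0,0,0,85],[0.78,-0.18,0.08,0,0,0,85],[0.78,-0.18,0.08,0,0,0,85],[0.78,-0.18,0.08,0,0,0,85],[0.78,-0.18,0.08,0,0,0,85],[0.78,-0.18,0.08,0,0,0,85],[0.78,-0.18,0.08,0,0,0,85]]]'
python3 -m crank '[[[0.78,-0.18,0.08,0,0,0,85],[0.78,-0.18,0.08,0,0,0,85],[0.78,-0.18,0.08,0,0,0,85],[0.78,-0.18,0.08,0,0,0,85],[0.78,-0.18,0.08,0,0,0,85],[0.78,-0.18,0.08,0,0,0,85],[0.78,-0.18,0.08,0,0,0,85],[0.78,-0.18,0.08,0,0,0,85]]]'
python3 -m crank '[[[0.78,-0.18,0.08,0,0,0,85],[0.78,-0.18,0.08,0,0,0,85],[0.78,-0.18,0.08,0,0,0,85],[0.78,-0.18,0.08,0,0,0,85],[0.78,-0.18,0.08,0,0,0,85],[0.78,-0.18,0.08,0,0,0,85],[0,0,0,0,0,0,85],[0,0,0,0,0,0,85]]]'
python3 - <<'E'
from h import *
T=pose(); im=capture("wrist"); cv2.imwrite("pics/w1.png",im)
print(T[:3,3].round(1)); print(rects(im,"green",3,"wrist",T,amin=500))
im=capture("top"); cv2.imwrite("pics/top1.png",im)
E
```

```text
time_s: 0.9
eef_pos: [344.6, -380.2, 214.9]
ee_rot: [-0.0, 0.977, 0.211, -0.0]
force: [-0.3, -0.2, -0.6]
grip_width: 0.995
grip_force: 0.0
time_s: 1.7
eef_pos: [471.7, -283.0, 198.9]
ee_rot: [-0.0, 0.977, 0.211, -0.0]
force: [-0.2, -0.8, 0.8]
grip_width: 0.995
grip_force: 0.0
time_s: 2.5
eef_pos: [566.4, -210.7, 186.9]
ee_rot: [-0.0, 0.977, 0.212, -0.0]
force: [-0.0, 0.5, -0.5]
grip_width: 0.988
grip_force: 0.0
[ 566.4 -210.7  186.9]
[([319, 107], 626.2, -186.6, 147.9, 105.0, -88.0)]
```

View pics/w1.png

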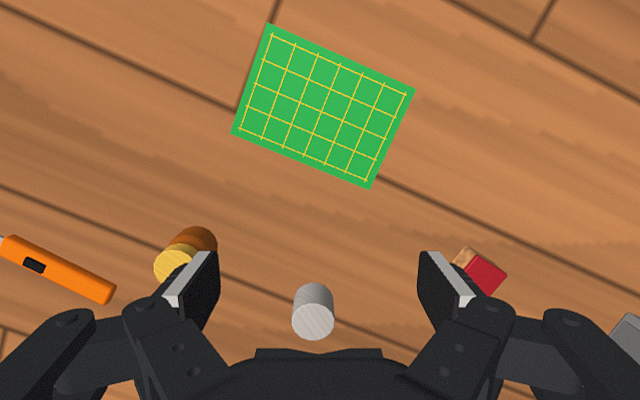

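View pics/top1.png

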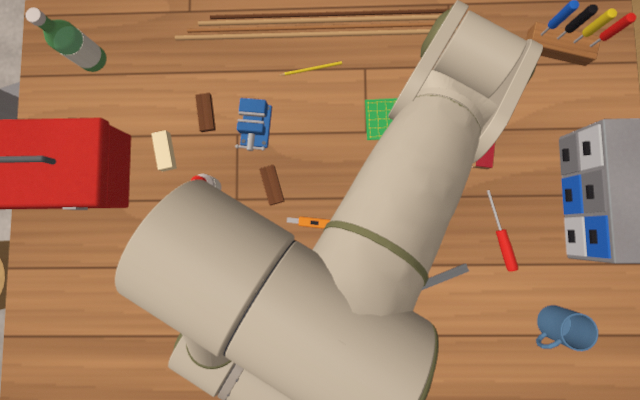

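Wrist view: the mat is at (319,107), centre (626.2,-186.6), 147.9 x 105.0 mm, yaw 2.0 deg, within 3 mm of the top view. The jar, weight and cork are visible too. The right-hand area the arm had hidden holds no more walnut lookalikes. Now over to the walnut.

```bash
python3 -m crank '[[[0.04,-1,0,0,0,0,85],[0.04,-1,0,0,0,0,85],[0.04,-1,0,0,0,0,85],[0.04,-1,0,0,0,0,85],[0.04,-1,0,0,0,0,85],[0.04,-1,0,0,0,0,85],[0.04,-1,0,0,0,0,85],[0.04,-1,0,0,0,0,85]]]'
python3 -m crank '[[[0.04,-1,0,0,0,0,85],[0.04,-1,0,0,0,0,85],[0,-1,0,0,0,0,85],[0,-1,0,0,0,0,85],[0,-1,0,0,0,0,85],[0,0,0,0,0,0.7,85],[0,0,0,0,0,0.6,85],[0,0,0,0,0,0,85]]]'
python3 - <<'E'
from h import *
T=pose(); im=capture("wrist"); cv2.imwrite("pics/w2.png",im)
print(T.round(3)[:3])
print(proj("wrist",[455,98,18],T))
h=cv2.cvtColor(im,cv2.COLOR_BGR2HSV); u,v=proj("wrist",[455,98,18],T)[0].astype(int); print(h[v,u],h[v-5,u])
E
```

```text
time_s: 3.4
eef_pos: [490.5, -25.1, 187.5]
ee_rot: [0.0, 0.978, 0.211, 0.0]
force: [0.1, 0.1, 0.7]
grip_width: 0.996
grip_force: 0.0
time_s: 4.2
eef_pos: [441.3, 88.9, 187.5]
ee_rot: [0.0, 0.993, 0.121, 0.0]
force: [-0.2, -0.1, 0.3]
grip_width: 0.997
grip_force: 0.0
[[ 9.71000e-01  2.41000e-01  0.00000e+00  4.41339e+02]
 [ 2.41000e-01 -9.71000e-01 -0.00000e+00  8.89240e+01]
 [ 0.00000e+00  0.00000e+00 -1.00000e+00  1.87529e+02]]
[[312.30685498 165.19356441]]
[ 13 145 183] [ 13 145 180]
```

View pics/w2.png

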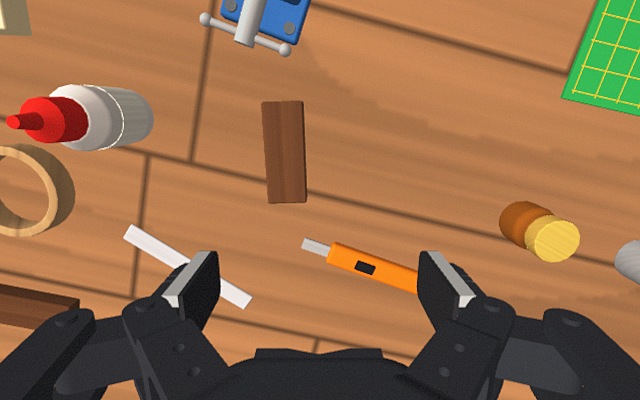

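The walnut is at (285,152), with the jar at (540,230), the glue at (80,118) and the vise above. Going on to the maple.

```bash
python3 -m crank '[[[0.56,-0.9,0,0,0,0,85],[0.56,-0.9,0,0,0,0,85],[0.56,-0.9,0,0,0,0,85],[0.56,-0.9,0,0,0,0,85],[0.56,-0.9,0,0,0,0,85],[0.56,-0.9,0,0,0,0,85],[0.56,-0.9,0,0,0,0,85],[0.56,-0.9,0,0,0,0,85]]]' >/dev/null
python3 -m crank '[[[0.56,-0.9,0,0,0,0,75],[0.56,-0.9,0,0,0,0,65],[0.56,-0.9,0,0,0,0,60],[0.56,-0.9,0,0,0,0,60],[0,0,0,0,0,0,60],[0,0,0,0,0,0,60],[0,0,0,0,0,0,60],[0,0,0,0,0,0,60]]]'
python3 - <<'E'
from h import *
w2=cv2.imread("pics/w2.png"); h=cv2.cvtColor(w2,cv2.COLOR_BGR2HSV); print("walnut hsv",h[120:190:30,[272,285,298]].tolist(),"bench",h[150,340])
T=pose(); im=capture("wrist"); cv2.imwrite("pics/w3.png",im); print(T.round(3)[:3])
h=cv2.cvtColor(im,cv2.COLOR_BGR2HSV); u,v=proj("wrist",[547,390,28],T)[0].astype(int); print(u,v,h[v,u],h[v-20:v+21:20,u])
print(rects(im,"maple",28,"wrist",T,amin=500))
E
```

```text
time_s: 5.85
eef_pos: [539.3, 391.1, 187.6]
ee_rot: [0.0, 0.993, 0.122, 0.0]
force: [0.5, 0.8, -0.1]
grip_width: 0.706
grip_force: 0.0
walnut hsv [[[11, 154, 116], [12, 162, 123], [10, 153, 115]], [[11, 151, 118], [11, 157, 128], [11, 153, 118]], [[12, 157, 120], [11, 156, 129], [11, 170, 111]]] bench [ 13 148 174]
[[ 9.70000e-01  2.41000e-01  0.00000e+00  5.39345e+02]
 [ 2.41000e-01 -9.70000e-01 -0.00000e+00  3.91050e+02]
 [ 0.00000e+00  0.00000e+00 -1.00000e+00  1.87636e+02]]
321 175 [ 27  35 255] [[ 27  35 255]
 [ 27  35 255]
 [ 27  37 255]]
[([299, 324], 387.8, 373.9, 88.0, 67.8, -82.9), ([312, 169], 549.6, 399.3, 96.7, 38.4, 11.6)]
```

View pics/w3.png

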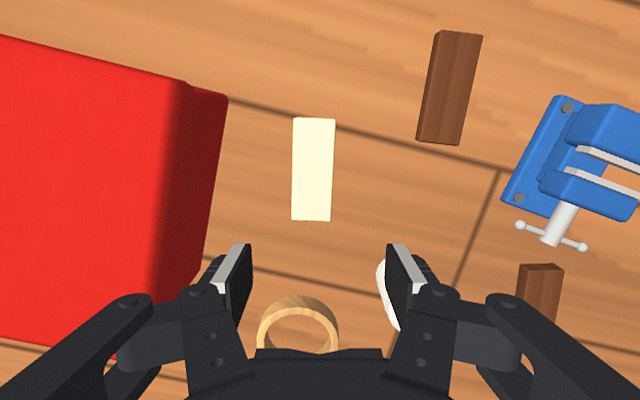

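Maple at (312,169): centre (549.6,399.3), 96.7 x 38.4 mm, yaw 11.6 deg, which fits the given size. Its neighbours are the toolbox on the left and the vise on the right, both clear. Grasping it now.

```bash
sed -i 's/"dark":((0,60,10),(15,230,95))/"dark":((0,60,10),(20,230,148))/' h.py
python3 -m crank '[[[0,0,0,0,0,0.29,60],[0.47,-0.24,0.92,0,0,0,60],[0,0,1,0,0,0,60],[0,0,1,0,0,0,60],[0,0,1,0,0,0,60],[0,0,1,0,0,0,60],[0,0,1,0,0,0,60],[0,0,1,0,0,0,60]]]' 60
python3 -m crank '[[[0,0,0.4,0,0,0,60],[0,0,0,0,0,0,30],[0,0,0,0,0,0,30],[0,0,0,0,0,0,30],[0,0,0,0,0,0,30],[0,0,0,0,0,0,30],[0,0,0,0,0,0,30],[0,0,0,0,0,0,30]]]'
python3 - <<'E'
from h import *
w2=cv2.imread("pics/w2.png")
T=np.array([[.9705,.241,0,441.34],[.241,-.9705,0,88.92],[0,0,-1,187.53],[0,0,0,1]])
print(rects(w2,"dark",18,"wrist",T,amin=500,box=(240,80,330,225)))
print(rects(cv2.imread("pics/top0.png"),"dark",18,"top",box=(250,155,295,215)))
E
```

```text
time_s: 6.7
eef_pos: [549.6, 399.7, 13.7]
ee_rot: [-0.0, 0.995, 0.102, 0.0]
force: [0.9, 0.8, -0.2]
grip_width: 0.704
grip_force: 0.0
time_s: 7.5
eef_pos: [549.9, 400.4, 5.3]
ee_rot: [-0.0, 0.995, 0.102, 0.001]
force: [-2.2, -0.4, 6.3]
grip_width: 0.43
grip_force: 64.0
[([284, 159], 453.7, 133.0, 102.7, 77.2, 29.5)]
[([271, 190], 452.7, 113.9, 104.8, 97.5, 73.5)]
```

Maple is gripped (opening about 37 mm, 64 N). Lift, carry and turn.

```bash
python3 -m crank '[[[0,0,-0.5,0,0,0,30],[0,0,-1,0,0,0,30],[0,0,-1,0,0,0,30],[0,0,-1,0,0,0,30],[0,0,-1,0,0,0,30],[0,0,-1,0,0,0,30],[-0.07,0.6,-0.5,0,0,0,30],[-0.07,0.98,0,0,0,0,30]]]' 60 >/dev/null
python3 -m crank '[[[-0.07,0.98,0,0,0,0,30],[-0.07,0.98,0,0,0,0,30],[-0.07,0.98,0,0,0,0,30],[-0.07,0.98,0,0,0,0,30],[-0.07,0.98,0,0,0,0,30],[-0.07,0.98,0,0,0,0,30],[-0.07,0.98,0,0,0,0,30],[-0.07,0.98,0,0,0,0,30]]]' >/dev/null
python3 -m crank '[[[-0.07,0.98,0,0,0,0,30],[-0.07,0.98,0,0,0,0,30],[-0.07,0.98,0,0,0,0,30],[-0.07,0.98,0,0,0,0,30],[-0.07,0.98,0,0,0,0,30],[-0.07,0.98,0,0,0,0,30],[-0.07,0.98,0,0,0,0,30],[-0.07,0.98,0,0,0,0,30]]]' >/dev/null
python3 -m crank '[[[-0.07,0.98,0,0,0,0,30],[-0.07,0.98,0,0,0,0,30],[-0.07,0.98,0,0,0,0,30],[-0.07,0.98,0,0,0,0,30],[-0.07,0.98,0,0,0,0,30],[-0.07,0.6,0,0,0,0,30],[0,0,0,0,0,-1,30],[0,0,0,0,0,-1,30]]]' >/dev/null
python3 -m crank '[[[0,0,0,0,0,-1,30],[0,0,0,0,0,-1,30],[0,0,0,0,0,-1,30],[0,0,0,0,0,-1,30],[0,0,0,0,0,-1,30],[0,0,0,0,0,-1,30],[0,0,0,0,0,-1,30],[0,0,0,0,0,-1,30]]]'
cat >> h.py <<'E'
def go(x,y,z,yaw):
    """turn about tool z (units), then shift along tool axes after that turn (units)"""
    T=pose(); c=np.degrees(np.arctan2(T[1,0],T[0,0])); d=(c-yaw+180)%360-180; a=np.radians(yaw)
    dx,dy,dz=np.array([x,y,z])-T[:3,3]
    print("at",T[:3,3].round(1),"yaw",c.round(2),"tilt",T[:2,2].round(3),"| turn",(d/8).round(2),"shift",(np.array([dx*np.cos(a)+dy*np.sin(a),dx*np.sin(a)-dy*np.cos(a),-dz])/25).round(3))
E
python3 - <<'E'
from h import *
go(625.7,-186.5,8.8,92)
im=capture("wrist"); cv2.imwrite("pics/w4.png",im)
E
```

```text
time_s: 11.5
eef_pos: [623.0, -165.6, 154.1]
ee_rot: [-0.0, 0.695, 0.719, -0.0]
force: [-0.6, -0.2, -1.4]
grip_width: 0.434
grip_force: 63.2
at [ 623.  -165.6  154.1] yaw 92.01 tilt [-0.001  0.   ] | turn 0.0 shift [-0.839  0.08   5.812]
```

View pics/w4.png

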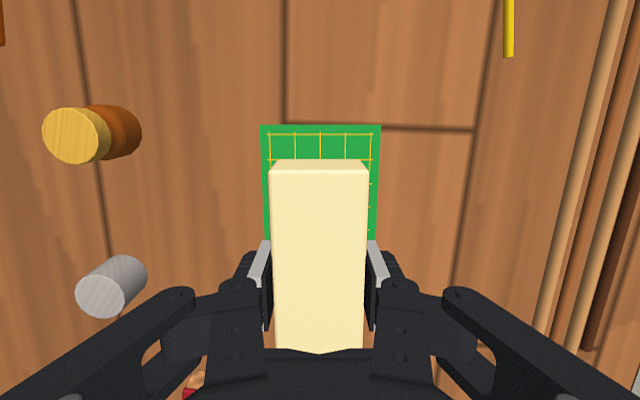

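The maple hangs straight in the fingers over the mat, with its end-face edges at rows 160 (bottom) and 174 (top). I use those to check where it sits along the fingers.

Run:
```python
from h import *
I=np.eye(4)
for o in(-4,0,4): print(o,proj("wrist",[[48+o,0,-22.7],[48+o,0,5.3],[48+o,-19,-22.7],[48+o,19,-22.7]],I).round(1).tolist())
im=cv2.imread("pics/w4.png"); print([int(x) for x in cv2.cvtColor(im,cv2.COLOR_BGR2GRAY)[154:182,318]])
g=cv2.cvtColor(im,cv2.COLOR_BGR2HSV)[182];print(np.where(g[:,1]<100)[0][[0,-1]], [int(x) for x in g[262:276,1]],[int(x) for x in g[362:376,1]])
```

```text
-4 [[315.2, 173.6], [315.7, 161.4], [263.2, 173.6], [367.1, 173.5]]
0 [[315.1, 162.7], [315.7, 152.5], [262.7, 162.7], [367.6, 162.6]]
4 [[315.1, 151.6], [315.6, 143.4], [262.2, 151.7], [368.0, 151.6]]
[121, 118, 120, 113, 126, 201, 219, 216, 215, 214, 216, 214, 216, 219, 214, 225, 241, 245, 243, 240, 236, 232, 232, 232, 230, 233, 231, 233]
[268 368] [179, 192, 184, 189, 194, 127, 99, 92, 84, 75, 68, 70, 69, 69] [71, 69, 71, 73, 76, 76, 90, 134, 240, 215, 191, 183, 178, 185]
```

The held block seems to sit about 2 to 3 mm back along tool x, partly a calibration effect. I lower it to just above the mat and compare block and mat edges in one image.

```bash
python3 -m crank '[[[-0.77,0.08,0.5,0,0,0,30],[0,0,1,0,0,0,30],[0,0,1,0,0,0,30],[0,0,1,0,0,0,30],[0,0,1,0,0,0,30],[0,0,1,0,0,0,30],[0,0,0,0,0,0,30],[0,0,0,0,0,0,30]]]'
python3 - <<'E'
from h import *
go(625.7,-185,8.8,92)
T=pose();im=capture("wrist"); cv2.imwrite("pics/w5.png",im)
b=T[2,3]-5.3
print("block bottom",b)
k=cv2.inRange(cv2.cvtColor(im,cv2.COLOR_BGR2HSV),*HSV["green"])
for v in (50,80,110): 
    w=np.where(k[v])[0]
    if len(w): print(v,w[[0,-1]])
for u in (250,280,318,350,390):
    w=np.where(k[:,u])[0]
    if len(w): print("col",u,w[0],w[-1])
E
```

```text
time_s: 12.35
eef_pos: [626.0, -185.4, 16.9]
ee_rot: [-0.0, 0.697, 0.717, -0.0]
force: [1.1, -0.3, -0.2]
grip_width: 0.429
grip_force: 63.2
at [ 626.  -185.4   16.9] yaw 91.55 tilt [-0.  0.] | turn -0.06 shift [ 0.015 -0.01   0.323]
block bottom 11.574356238831886
110 [199 430]
col 250 96 250
col 280 96 158
col 318 95 158
col 350 95 158
col 390 95 252
```

View pics/w5.png

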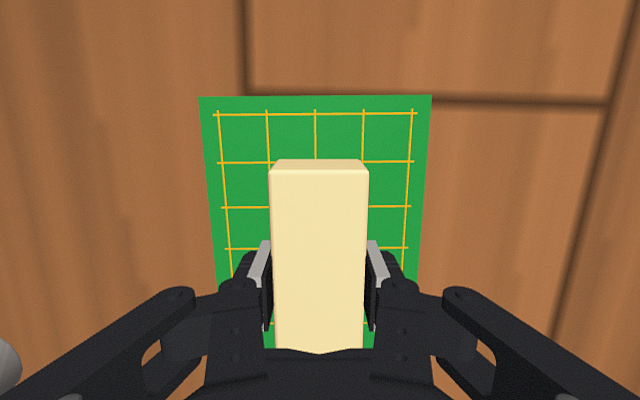

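Run:
```python
from h import *
T=pose()
print("mat edge y", ray("wrist",[[315,95]],3,T).round(1),"sides", ray("wrist",[[199,110],[430.5,110]],3,T).round(1))
print("block end", ray("wrist",[[318,158.5]],11.6,T).round(1), "top end corners",ray("wrist",[[268.5,171],[368.5,171]],39.6,T).round(1))
```

```text
mat edge y [[ 624.3 -112.9    3. ]] sides [[ 571.6 -120.8    3. ]
 [ 677.1 -118.     3. ]]
block end [[ 626.3 -140.3   11.6]] top end corners [[ 608.1 -141.1   39.6]
 [ 644.9 -140.2   39.6]]
```

The end gap is 27.4 mm where 26 is wanted, and the side offset is about 1 mm. Small correction, set down, release, rise and check.

```bash
python3 -m crank '[[[0.055,-0.04,0,0,0,0,30],[0,0,0.17,0,0,0,30],[0,0,0.17,0,0,0,30],[0,0,0,0,0,0,30],[0,0,0,0,0,0,30],[0,0,0,0,0,0,45],[0,0,0,0,0,0,52],[0,0,0,0,0,0,56]]]'
python3 -m crank '[[[0,0,0,0,0,0,56],[0,0,-0.4,0,0,0,56],[0,0,-1,0,0,0,60],[0,0,-1,0,0,0,60],[0,0,-1,0,0,0,60],[0,0,-1,0,0,0,60],[0,0,-1,0,0,0,60],[0,0,0,0,0,0,60]]]'
python3 - <<'E'
from h import *
T=pose();im=capture("wrist"); cv2.imwrite("pics/w6.png",im)
HSV["maple"]=((15,20,150),(35,110,255))
print(rects(im,"maple",31,"wrist",T,amin=500)); print(rects(im,"green",3,"wrist",T,amin=500))
go(453,115,150,14)
E
```

```text
time_s: 13.2
eef_pos: [625.0, -183.3, 8.3]
ee_rot: [-0.0, 0.697, 0.717, -0.0]
force: [0.4, 0.2, -0.0]
grip_width: 0.657
grip_force: 0.0
time_s: 14.0
eef_pos: [626.5, -184.0, 148.1]
ee_rot: [0.004, 0.697, 0.717, 0.001]
force: [-0.1, 0.2, -0.7]
grip_width: 0.704
grip_force: 0.0
[([95, 270], 436.5, -256.7, 71.0, 42.7, 64.3), ([316, 191], 626.5, -184.1, 97.2, 37.5, -88.1)]
[([315, 180], 626.1, -186.4, 147.9, 105.0, -88.1)]
at [ 625.7 -183.6  145.6] yaw 91.68 tilt [ 0.003 -0.002] | turn 9.71 shift [ -3.813 -13.262  -0.177]
```

View pics/w6.png

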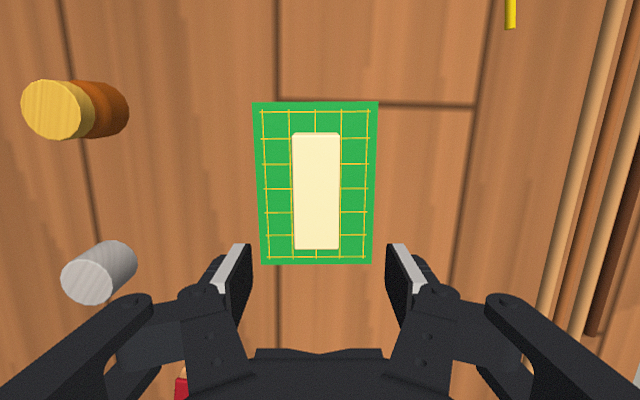

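Maple lies on the mat at (316,191), within about 2 mm of centre and parallel to it (both -88.1 deg). Next the walnut.

```bash
python3 -m crank '[[[0,0,-0.1,0,0,1,60],[0,0,-0.1,0,0,1,60],[0,0,-0.1,0,0,1,60],[0,0,-0.1,0,0,1,60],[0,0,0,0,0,1,60],[0,0,0,0,0,1,60],[0,0,0,0,0,1,60],[0,0,0,0,0,1,60]]]' >/dev/null
python3 -m crank '[[[0,0,0,0,0,1,60],[0,0,0,0,0,0.7,60],[-0.27,-0.95,0,0,0,0,60],[-0.27,-0.95,0,0,0,0,60],[-0.27,-0.95,0,0,0,0,60],[-0.27,-0.95,0,0,0,0,60],[-0.27,-0.95,0,0,0,0,60],[-0.27,-0.95,0,0,0,0,60]]]' >/dev/null
python3 -m crank '[[[-0.27,-0.95,0,0,0,0,60],[-0.27,-0.95,0,0,0,0,60],[-0.27,-0.95,0,0,0,0,60],[-0.27,-0.95,0,0,0,0,60],[-0.27,-0.95,0,0,0,0,60],[-0.27,-0.95,0,0,0,0,60],[-0.27,-0.95,0,0,0,0,60],[-0.27,-0.95,0,0,0,0,60]]]'
python3 -m crank '[[[0,0,0,0,0,0,60],[0,0,0,0,0,0,60],[0,0,0,0,0,0,60],[0,0,0,0,0,0,60],[0,0,0,0,0,0,60],[0,0,0,0,0,0,60],[0,0,0,0,0,0,60],[0,0,0,0,0,0,60]]]' >/dev/null
python3 - <<'E'
from h import *
T=pose();im=capture("wrist"); cv2.imwrite("pics/w7.png",im); print(T.round(3)[:3])
u,v=proj("wrist",[455,122,18],T)[0].astype(int); print(u,v)
# flood from dark: keep compact blob
k=cv2.inRange(cv2.cvtColor(im,cv2.COLOR_BGR2HSV),(0,100,60),(20,255,148)); k=cv2.morphologyEx(k,cv2.MORPH_OPEN,np.ones((13,13),np.uint8))
for c in cv2.findContours(k,cv2.RETR_EXTERNAL,cv2.CHAIN_APPROX_NONE)[0]:
    if cv2.contourArea(c)<1500: continue
    c=c[:,0]; print(c.mean(0),c.min(0),c.max(0),cv2.minAreaRect(ray("wrist",c,18,T)[:,:2].astype(np.float32)))
E
```

```text
time_s: 16.45
eef_pos: [451.4, 117.0, 152.7]
ee_rot: [-0.0, 0.992, 0.122, -0.001]
force: [1.2, -0.5, 0.2]
grip_width: 0.705
grip_force: 0.0
[[ 9.70000e-01  2.43000e-01  0.00000e+00  4.52556e+02]
 [ 2.43000e-01 -9.70000e-01 -0.00000e+00  1.16104e+02]
 [ 0.00000e+00  0.00000e+00 -1.00000e+00  1.53295e+02]]
312 185
[ 25.37853107 338.24293785] [  0 317] [ 61 362] ((232.84886169433594, 353.31683349609375), (51.67865753173828, 58.93904113769531), 1.1217097043991089)
[308.75083056 176.26245847] [285 121] [331 232] ((459.65289306640625, 126.051025390625), (96.03948211669922, 37.926326751708984), 15.519922256469727)
```

View pics/w7.png

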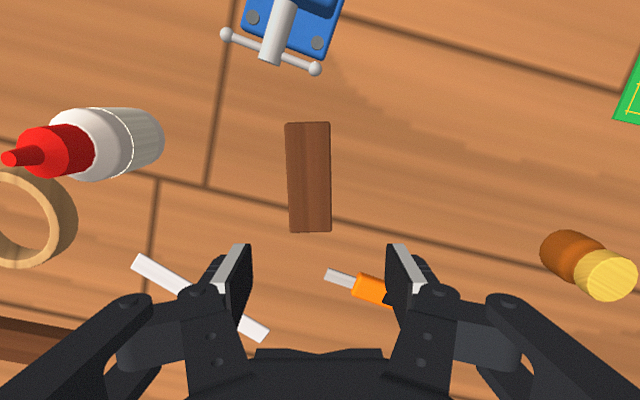

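Walnut at (308,176): centre (459.7,126.1), 96.0 x 37.9 mm, yaw 15.5 deg, an exact fit. Grasping it the same way as the maple.

```bash
python3 -m crank '[[[0,0,0,0,0,-0.18,60],[0.38,-0.31,0.5,0,0,0,60],[0,0,1,0,0,0,60],[0,0,1,0,0,0,60],[0,0,1,0,0,0,60],[0,0,1,0,0,0,60],[0,0,1,0,0,0,60],[0,0,0.43,0,0,0,60]]]' 60
python3 -m crank '[[[0,0,0,0,0,0,60],[0,0,0,0,0,0,30],[0,0,0,0,0,0,30],[0,0,0,0,0,0,30],[0,0,0,0,0,0,30],[0,0,0,0,0,0,30],[0,0,0,0,0,0,30],[0,0,0,0,0,0,30]]]'
python3 -m crank '[[[0,0,-0.5,0,0,0,30],[0,0,-1,0,0,0,30],[0,0,-1,0,0,0,30],[0,0,-1,0,0,0,30],[0,0,-1,0,0,0,30],[0,0,-1,0,0,0,30],[0,0,-0.5,0,0,0,30],[0,0,0,0,0,0,30]]]'
python3 - <<'E'
from h import *
go(625,-184,160,91.6); im=capture("wrist"); cv2.imwrite("pics/w8.png",im)
print([int(x) for x in cv2.cvtColor(im,cv2.COLOR_BGR2GRAY)[140:185,318]])
cv2.imwrite("pics/c8.png",cv2.resize(im[120:300,220:420],None,fx=3,fy=3))
E
```

```text
time_s: 18.1
eef_pos: [458.7, 126.1, 3.3]
ee_rot: [-0.0, 0.991, 0.135, -0.001]
force: [-0.1, 0.1, 0.9]
grip_width: 0.706
grip_force: 0.0
time_s: 18.9
eef_pos: [460.5, 126.2, 6.5]
ee_rot: [0.0, 0.991, 0.135, 0.001]
force: [-0.8, -0.5, 8.1]
grip_width: 0.427
grip_force: 60.8
time_s: 19.7
eef_pos: [460.4, 126.3, 157.7]
ee_rot: [0.0, 0.991, 0.135, 0.002]
force: [-0.2, -0.2, -1.5]
grip_width: 0.427
grip_force: 60.2
at [460.4 126.3 157.7] yaw 15.53 tilt [0.005 0.   ] | turn -9.51 shift [-12.59    6.234  -0.093]
[151, 152, 150, 155, 148, 151, 154, 152, 150, 149, 149, 146, 142, 145, 141, 141, 143, 141, 146, 112, 66, 65, 69, 70, 71, 84, 98, 102, 103, 99, 98, 97, 97, 102, 99, 97, 96, 99, 99, 102, 100, 99, 101, 101, 104]
```

View pics/c8.png

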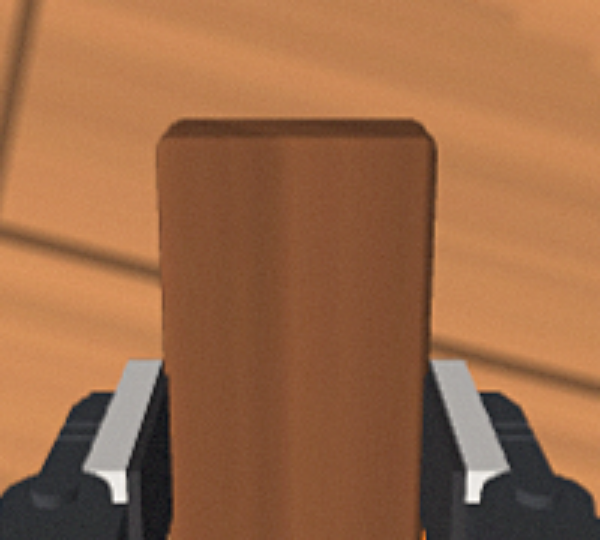

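The bottom edge of the walnut's end is at row 159, against 158.5 for the maple in the same grip. The grasp offsets match within about 0.3 mm, so the same TCP pose makes them flush. Carry.

```bash
python3 -m crank '[[[0,0,0,0,0,-1,30],[0,0,0,0,0,-1,30],[0,0,0,0,0,-1,30],[0,0,0,0,0,-1,30],[0,0,0,0,0,-1,30],[0,0,0,0,0,-1,30],[0,0,0,0,0,-1,30],[0,0,0,0,0,-1,30]]]' >/dev/null
python3 -m crank '[[[0,0,0,0,0,-1,30],[0,0,0,0,0,-0.51,30],[-0.9,0.44,0,0,0,0,30],[-0.9,0.44,0,0,0,0,30],[-0.9,0.44,0,0,0,0,30],[-0.9,0.44,0,0,0,0,30],[-0.9,0.44,0,0,0,0,30],[-0.9,0.44,0,0,0,0,30]]]' >/dev/null
python3 -m crank '[[[-0.9,0.44,0,0,0,0,30],[-0.9,0.44,0,0,0,0,30],[-0.9,0.44,0,0,0,0,30],[-0.9,0.44,0,0,0,0,30],[-0.9,0.44,0,0,0,0,30],[-0.9,0.44,0,0,0,0,30],[-0.9,0.44,0,0,0,0,30],[-0.9,0.44,0,0,0,0,30]]]' >/dev/null
python3 -m crank '[[[0,0,1,0,0,0,30],[0,0,1,0,0,0,30],[0,0,1,0,0,0,30],[0,0,0.6,0,0,0,30],[0,0,0,0,0,0,30],[0,0,0,0,0,0,30],[0,0,0,0,0,0,30],[0,0,0,0,0,0,30]]]'
python3 - <<'E'
from h import *
for i in range(4): go(625.5,-183.8,37.5,91.65); im=capture("wrist")
E
```

```text
time_s: 22.95
eef_pos: [622.8, -184.6, 66.2]
ee_rot: [0.001, 0.697, 0.717, 0.0]
force: [-0.3, -1.0, -0.8]
grip_width: 0.426
grip_force: 60.2
at [ 622.8 -184.6   66.2] yaw 91.6 tilt [ 0.002 -0.001] | turn -0.01 shift [0.029 0.108 1.15 ]
at [ 622.7 -184.6   66. ] yaw 91.6 tilt [ 0.001 -0.001] | turn -0.01 shift [0.028 0.113 1.142]
at [ 622.6 -184.5   65.8] yaw 91.6 tilt [ 0.001 -0.001] | turn -0.01 shift [0.025 0.117 1.132]
at [ 622.5 -184.5   65.6] yaw 91.6 tilt [ 0.001 -0.   ] | turn -0.01 shift [0.023 0.121 1.124]
```

```bash
python3 -m crank '[[[0.02,0.12,0.5,0,0,0,30],[0,0,0.45,0,0,0,30],[0,0,0,0,0,0,30],[0,0,0,0,0,0,30],[0,0,0,0,0,0,30],[0,0,0,0,0,0,30],[0,0,0,0,0,0,30],[0,0,0,0,0,0,30]]]'
python3 - <<'E'
from h import *
go(625.5,-183.8,37.5,91.65); im=capture("wrist"); cv2.imwrite("pics/w9.png",im)
cv2.imwrite("pics/c9.png",cv2.resize(im[100:280,220:420],None,fx=3,fy=3,interpolation=cv2.INTER_CUBIC))
E
```

```text
time_s: 23.95
eef_pos: [625.4, -183.8, 41.5]
ee_rot: [0.0, 0.697, 0.717, 0.0]
force: [-0.3, 0.1, -0.9]
grip_width: 0.42
grip_force: 60.2
at [ 625.4 -183.8   41.5] yaw 91.59 tilt [ 0. -0.] | turn -0.01 shift [0.001 0.006 0.16 ]
```

View pics/c9.png

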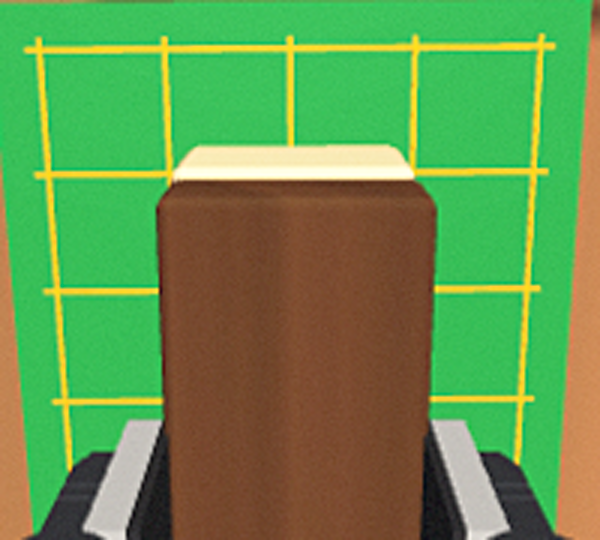

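Maple's end shows below the walnut: bottom edge at crop row 146, walnut bottom edge at crop row 180. Converting those.

Run:
```python
from h import *
T=pose(); im=cv2.imread("pics/w9.png"); g=cv2.cvtColor(im,cv2.COLOR_BGR2HSV).astype(int)
print("col318 S,V rows146-170",[(r,*g[r,318,1:]) for r in range(146,172)])
for r in (152,158,170): print(r,[int(x) for x in g[r,265:290,1]],[int(x) for x in g[r,350:375,1]])
print("maple bottom",ray("wrist",[[318,148.5]],3,T).round(1)," maple top edge", ray("wrist",[[318,155]],29.5,T).round(1),"walnut bot",ray("wrist",[[318,160]],35,T).round(1),"walnut sides",ray("wrist",[[220+158/3,170],[220+437/3,170]],51.5,T).round(1),"maple sides",ray("wrist",[[220+174/3,159.5],[220+414/3,159.5]],31,T).round(1))
```

```text
col318 S,V rows146-170 [(146, np.int64(220), np.int64(190)), (147, np.int64(237), np.int64(188)), (148, np.int64(112), np.int64(203)), (149, np.int64(76), np.int64(242)), (150, np.int64(66), np.int64(253)), (151, np.int64(69), np.int64(249)), (152, np.int64(69), np.int64(248)), (153, np.int64(70), np.int64(249)), (154, np.int64(73), np.int64(248)), (155, np.int64(57), np.int64(253)), (156, np.int64(28), np.int64(255)), (157, np.int64(26), np.int64(255)), (158, np.int64(21), np.int64(255)), (159, np.int64(91), np.int64(251)), (160, np.int64(147), np.int64(116)), (161, np.int64(173), np.int64(100)), (162, np.int64(162), np.int64(107)), (163, np.int64(161), np.int64(109)), (164, np.int64(156), np.int64(113)), (165, np.int64(157), np.int64(122)), (166, np.int64(151), np.int64(133)), (167, np.int64(155), np.int64(133)), (168, np.int64(150), np.int64(134)), (169, np.int64(163), np.int64(130)), (170, np.int64(157), np.int64(128)), (171, np.int64(168), np.int64(123))]
152 [183, 177, 180, 177, 177, 180, 181, 177, 189, 189, 156, 225, 161, 209, 194, 185, 102, 90, 66, 65, 69, 70, 68, 65, 67] [70, 68, 72, 79, 98, 244, 154, 230, 167, 205, 186, 181, 182, 182, 179, 176, 179, 182, 182, 173, 182, 187, 179, 181, 175]
158 [210, 209, 210, 210, 206, 211, 208, 213, 206, 186, 194, 230, 156, 52, 42, 28, 19, 23, 22, 19, 21, 21, 21, 21, 23] [23, 22, 21, 23, 22, 26, 26, 40, 168, 158, 156, 153, 157, 157, 156, 158, 158, 155, 153, 157, 156, 154, 156, 155, 155]
170 [178, 183, 180, 186, 175, 184, 176, 192, 168, 156, 158, 162, 160, 153, 164, 158, 152, 148, 165, 154, 151, 154, 150, 172, 163] [161, 152, 159, 163, 159, 157, 156, 157, 161, 154, 153, 152, 165, 161, 167, 130, 189, 183, 177, 184, 183, 181, 177, 176, 181]
maple bottom [[ 625.1 -138.1    3. ]]  maple top edge [[ 625.1 -137.9   29.5]] walnut bot [[ 625.2 -139.4   35. ]] walnut sides [[ 606.9 -141.3   51.5]
 [ 644.4 -140.3   51.5]] maple sides [[ 606.7 -140.2   31. ]
 [ 643.6 -139.3   31. ]]
```

Maple's end is at y=-138.0 and the walnut's at -139.4. I shift by 0.8 mm, splitting the measurement uncertainty, then set down, release and check.

```bash
python3 -m crank '[[[0.03,-0.01,0,0,0,0,30],[0,0,0.08,0,0,0,30],[0,0,0.09,0,0,0,30],[0,0,0,0,0,0,30],[0,0,0,0,0,0,30],[0,0,0,0,0,0,42],[0,0,0,0,0,0,50],[0,0,0,0,0,0,56]]]'
python3 -m crank '[[[0,0,0,0,0,0,56],[0,0,-0.4,0,0,0,56],[0,0,-1,0,0,0,60],[0,0,-1,0,0,0,60],[0,0,-1,0,0,0,60],[0,0,-1,0,0,0,60],[0.5,0,-0.5,0,0,0,60],[0,0,0,0,0,0,60]]]'
python3 - <<'E'
from h import *
T=pose();im=capture("wrist"); cv2.imwrite("pics/w10.png",im); print(T[:3,3])
cv2.imwrite("pics/c10.png",cv2.resize(im[80:280,220:420],None,fx=3,fy=3,interpolation=cv2.INTER_CUBIC))
go(433.7,-257.8,150,91.65)
print(rects(im,"dark",49,"wrist",T,amin=500,box=(270,80,370,290)))
E
```

```text
time_s: 24.8
eef_pos: [624.9, -183.1, 36.7]
ee_rot: [-0.0, 0.697, 0.717, -0.0]
force: [0.2, -0.2, -0.4]
grip_width: 0.655
grip_force: 0.0
time_s: 25.6
eef_pos: [625.4, -169.2, 161.6]
ee_rot: [0.001, 0.697, 0.717, 0.001]
force: [1.0, -0.1, 0.1]
grip_width: 0.704
grip_force: 0.0
[ 625.36601837 -169.17234015  161.61615204]
at [ 624.8 -169.5  159.8] yaw 91.67 tilt [ 0.001 -0.   ] | turn 0.0 shift [-3.309 -7.742  0.393]
[([317, 210], 626.2, -184.2, 95.2, 37.1, -88.5)]
```

View pics/c10.png

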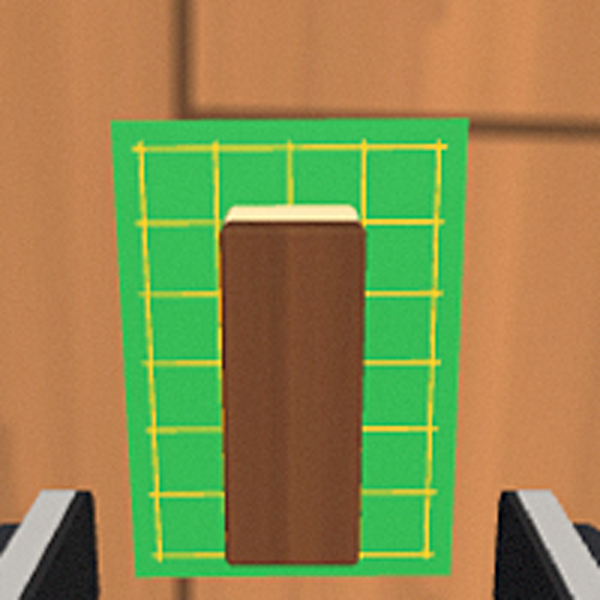

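The walnut lies flush on the maple. It measures (626.2,-184.2) with yaw -88.5, against maple (626.5,-184.1) with yaw -88.1. Now the weight.

```bash
python3 -m crank '[[[-0.41,-0.95,0,0,0,0,65],[-0.41,-0.95,0,0,0,0,65],[-0.41,-0.95,0,0,0,0,65],[-0.41,-0.95,0,0,0,0,65],[-0.41,-0.95,0,0,0,0,65],[-0.41,-0.95,0,0,0,0,65],[-0.41,-0.95,0,0,0,0,65],[-0.41,-0.95,0,0,0,0,65]]]'
python3 -m crank '[[[0,0,0,0,0,0,65],[0,0,0,0,0,0,65],[0,0,0,0,0,0,65],[0,0,0,0,0,0,65],[0,0,0,0,0,0,65],[0,0,0,0,0,0,65],[0,0,0,0,0,0,65],[0,0,0,0,0,0,65]]]'>/dev/null
python3 - <<'E'
from h import *
T=pose();im=capture("wrist"); cv2.imwrite("pics/w11.png",im); print(T[:3,3]); print(proj("wrist",[434,-258,42],T))
g=cv2.cvtColor(im,cv2.COLOR_BGR2HSV); k=cv2.inRange(g,(0,0,60),(180,60,255)); k[:,:200]=0;k[:,400:]=0;k[245:]=0
c=max(cv2.findContours(k,cv2.RETR_EXTERNAL,cv2.CHAIN_APPROX_NONE)[0],key=cv2.contourArea)[:,0]
print(c.min(0),c.max(0)); print("as top",cv2.minAreaRect(ray("wrist",c,42,T)[:,:2].astype(np.float32)))
E
```

```text
time_s: 26.45
eef_pos: [435.6, -257.6, 158.1]
ee_rot: [-0.001, 0.697, 0.717, -0.0]
force: [-0.8, -1.3, 0.0]
grip_width: 0.755
grip_force: 0.0
[ 437.09713993 -257.79805873  159.51356867]
[[312.94082793 193.78592774]]
[291 166] [343 224]
as top ((437.3240661621094, -259.5043029785156), (42.30531692504883, 48.42853546142578), 1.5456697940826416)
```

View pics/w11.png

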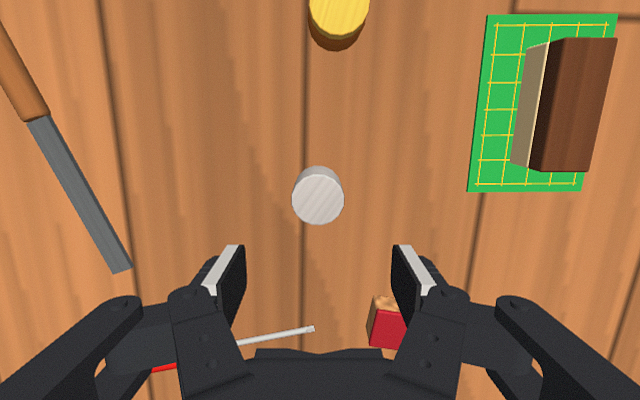

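The weight's top face is at about (318,199): x=437, near rim at y=-283.7, so the centre is y=-261.7. The jar, mat and stack are undisturbed. I have used up my picture-viewing allowance (this was the 15th, one over), so from here I measure numerically only. Grasping the weight.

```bash
python3 -m crank '[[[-0.16,0,0.9,0,0,0,65],[0,0,1,0,0,0,65],[0,0,1,0,0,0,65],[0,0,1,0,0,0,65],[0,0,1,0,0,0,65],[0,0,1,0,0,0,65],[0,0,0,0,0,0,65],[0,0,0,0,0,0,65]]]' 80
python3 -m crank '[[[0,0,0,0,0,0,35],[0,0,0,0,0,0,35],[0,0,0,0,0,0,35],[0,0,0,0,0,0,35],[0,0,0,0,0,0,35],[0,0,0,0,0,0,35],[0,0,0,0,0,0,35],[0,0,0,0,0,0,35]]]'
python3 -m crank '[[[0,0,-0.5,0,0,0,35],[0,0,-1,0,0,0,35],[0,0,-1,0,0,0,35],[0,0,-1,0,0,0,35],[0,0,-1,0,0,0,35],[0,0,-0.5,0,0,0,35],[0,0,0,0,0,0,35],[0,0,0,0,0,0,35]]]'
python3 - <<'E'
from h import *
go(625.2,-183.4,135,91.65); im=capture("wrist"); cv2.imwrite("pics/w12.png",im)
g=cv2.cvtColor(im,cv2.COLOR_BGR2HSV); k=cv2.inRange(g,(0,0,60),(180,60,255)); k[:,:270]=0;k[:,370:]=0; 
w=np.where(k[:,318])[0]; print(w)
for o in(-4,0,4): print(o,proj("wrist",[[22+o,0,-30],[22+o,0,12],[-22+o,0,-30]],np.eye(4)).round(1).tolist())
print([int(x) for x in cv2.cvtColor(im,cv2.COLOR_BGR2GRAY)[200:320:2,318]])
E
```

```text
time_s: 28.1
eef_pos: [437.3, -262.0, 12.6]
ee_rot: [0.0, 0.697, 0.717, 0.0]
force: [0.5, -0.3, -0.1]
grip_width: 0.759
grip_force: 0.0
time_s: 28.9
eef_pos: [437.7, -262.4, 13.8]
ee_rot: [0.001, 0.697, 0.717, -0.0]
force: [-3.1, 1.8, 8.1]
grip_width: 0.485
grip_force: 81.6
time_s: 29.7
eef_pos: [436.7, -261.4, 136.3]
ee_rot: [-0.001, 0.697, 0.717, 0.0]
force: [-0.5, -0.4, -4.4]
grip_width: 0.489
grip_force: 82.7
at [ 436.7 -261.4  136.3] yaw 91.59 tilt [-0.001  0.001] | turn -0.01 shift [2.903 7.625 0.051]
[208 209 210 211 212 213 214 215 216 217 218 219 220 221 222 223 224 225
 226 227 228 229 230 231 232 233 234 235 236 237 238 239 240 241 242 243
 244 245 246 247 248 249 250 251 252 253 254 255 256 257 258 259 260 261
 262 263 264 265 266 267 268 269 270 271 272 273 274 275 276 277 278 279
 280 281 282 283 284 285 286 287 288 289 290 291 292 293 294 295 296 297
 298 299 300 301 302 303 304 305 306 307 308 309 310 311 312 313 314 315
 316 317 318 319 320 321 322 323 324 325 326 327 328 329 330 331 332 333
 334 335 336 354]
-4 [[315.2, 247.5], [315.9, 212.4], [315.6, 349.2]]
0 [[315.2, 237.3], [315.9, 204.5], [315.6, 340.7]]
4 [[315.2, 226.9], [315.9, 196.5], [315.5, 332.0]]
[137, 137, 135, 132, 163, 165, 162, 170, 167, 168, 175, 175, 170, 174, 176, 176, 168, 173, 176, 180, 218, 210, 202, 195, 197, 195, 196, 195, 191, 190, 188, 192, 193, 194, 195, 197, 195, 196, 195, 196, 196, 192, 195, 192, 191, 189, 191, 195, 194, 192, 192, 194, 192, 189, 187, 185, 185, 181, 187, 191]
```

The weight is held about 1 mm further forward than the blocks were, and I allow for that. Carry it over.

```bash
python3 -m crank '[[[0.36,0.95,0,0,0,0,35],[0.36,0.95,0,0,0,0,35],[0.36,0.95,0,0,0,0,35],[0.36,0.95,0,0,0,0,35],[0.36,0.95,0,0,0,0,35],[0.36,0.95,0,0,0,0,35],[0.36,0.95,0,0,0,0,35],[0.36,0.95,0,0,0,0,35]]]' >/dev/null
python3 -m crank '[[[0,0,1,0,0,0,35],[0,0,1,0,0,0,35],[0,0,0.5,0,0,0,35],[0,0,0,0,0,0,35],[0,0,0,0,0,0,35],[0,0,0,0,0,0,35],[0,0,0,0,0,0,35],[0,0,0,0,0,0,35]]]'
python3 - <<'E'
from h import *
go(625.3,-184.3,63,91.65)
E
```

```text
time_s: 31.35
eef_pos: [625.3, -184.7, 75.3]
ee_rot: [0.001, 0.697, 0.717, 0.0]
force: [-0.0, -0.2, -4.3]
grip_width: 0.487
grip_force: 83.0
at [ 625.3 -184.7   75.3] yaw 91.59 tilt [ 0.001 -0.001] | turn -0.01 shift [ 0.017 -0.     0.492]
```

```bash
python3 -m crank '[[[0.015,0,0.2,0,0,0,35],[0,0,0.2,0,0,0,35],[0,0,0.06,0,0,0,35],[0,0,0,0,0,0,35],[0,0,0,0,0,0,35],[0,0,0,0,0,0,35],[0,0,0,0,0,0,35],[0,0,0,0,0,0,35]]]'
```

```text
time_s: 32.15
eef_pos: [625.1, -184.2, 62.9]
ee_rot: [-0.0, 0.697, 0.717, 0.0]
force: [0.5, 0.2, -5.0]
grip_width: 0.488
grip_force: 83.2
```

```bash
python3 -m crank '[[[0,0,0.03,0,0,0,35],[0,0,0,0,0,0,35],[0,0,0.02,0,0,0,35],[0,0,0,0,0,0,35],[0,0,0,0,0,0,35],[0,0,0,0,0,0,35],[0,0,0,0,0,0,35],[0,0,0,0,0,0,35]]]'
```

```text
time_s: 32.95
eef_pos: [625.2, -184.2, 62.9]
ee_rot: [0.0, 0.697, 0.717, 0.0]
force: [-3.9, 2.8, 7.1]
grip_width: 0.492
grip_force: 84.4
```

Contact at +7 N. Release and rise, then check numerically while heading for the glue bottle.

```bash
python3 -m crank '[[[0,0,-0.02,0,0,0,35],[0,0,0,0,0,0,44],[0,0,0,0,0,0,48],[0,0,0,0,0,0,54],[0,0,0,0,0,0,60],[0,0,0,0,0,0,62],[0,0,0,0,0,0,62],[0,0,-0.2,0,0,0,62]]]'
python3 -m crank '[[[0,0,-0.6,0,0,0,62],[0,0,-1,0,0,0,62],[0,0,-1,0,0,0,62],[0,0,-1,0,0,0,62],[0,0,-1,0,0,0,62],[0,0,-0.5,0,0,0,62],[0,0,0,0,0,0,62],[0,0,0,0,0,0,62]]]'
python3 - <<'E'
from h import *
T=pose();im=capture("wrist"); cv2.imwrite("pics/w13.png",im); print(T[:3,3])
g=cv2.cvtColor(im,cv2.COLOR_BGR2HSV); k=cv2.inRange(g,(0,0,60),(180,60,255)); k[:,:265]=0;k[:,375:]=0;k[300:]=0
k=cv2.morphologyEx(k,cv2.MORPH_OPEN,np.ones((5,5),np.uint8))
c=max(cv2.findContours(k,cv2.RETR_EXTERNAL,cv2.CHAIN_APPROX_NONE)[0],key=cv2.contourArea)[:,0]
print(c.min(0),c.max(0)); w=ray("wrist",c,91,T); print("top z91 x",w[:,0].min(),w[:,0].max(),"y near",w[:,1].min(),"->c",w[:,1].min()+22,"far",w[:,1].max())
print(rects(im,"dark",49,"wrist",T,amin=300,box=(270,60,370,300)))
print(rects(im,"green",3,"wrist",T,amin=500))
go(460,265,185,14)
t=capture("top"); cv2.imwrite("pics/top2.png",t); print("glue cap",rects(t,"red0",104,"top",box=(185,160,235,205),amin=20),rects(cv2.imread("pics/top0.png"),"red0",104,"top",box=(185,160,235,205),amin=20))
E
```

```text
time_s: 33.75
eef_pos: [624.8, -184.1, 66.8]
ee_rot: [-0.001, 0.697, 0.717, -0.0]
force: [1.4, -1.0, -0.2]
grip_width: 0.728
grip_force: 0.0
time_s: 34.55
eef_pos: [624.8, -184.1, 194.0]
ee_rot: [-0.001, 0.697, 0.717, -0.0]
force: [-0.2, -0.5, -1.1]
grip_width: 0.726
grip_force: 0.0
[ 624.77260122 -184.08091182  194.00858053]
[292 164] [346 225]
top z91 x 605.752305865883 647.3263294470995 y near -205.6549246302868 ->c -183.6549246302868 far -157.33560661211362
[([319, 229], 627.5, -223.2, 36.7, 16.6, 1.5), ([319, 151], 626.0, -154.5, 36.8, 35.3, 0.6)]
[([318, 172], 626.2, -186.4, 147.6, 105.0, -88.1)]
at [ 624.6 -184.   193.5] yaw 91.6 tilt [-0.002  0.001] | turn 9.7 shift [ -2.044 -19.019   0.339]
glue cap [] [([198, 182], 453.8, 277.1, 32.3, 27.2, 89.1)]
```

The weight stands at (626.5,-183.7) on the walnut at (626.2,-184.2), and the mat is unchanged. Now to the glue.

```bash
python3 -m crank '[[[0,0,-0.2,0,0,1,62],[0,0,-0.2,0,0,1,62],[0,0,-0.2,0,0,1,62],[0,0,-0.2,0,0,1,62],[0,0,-0.2,0,0,1,62],[0,0,-0.2,0,0,1,62],[0,0,-0.2,0,0,1,62],[0,0,-0.2,0,0,1,62]]]' >/dev/null
python3 -m crank '[[[0,0,0,0,0,1,62],[0,0,0,0,0,0.7,62],[-0.1,-0.97,0,0,0,0,62],[-0.1,-0.97,0,0,0,0,62],[-0.1,-0.97,0,0,0,0,62],[-0.1,-0.97,0,0,0,0,62],[-0.1,-0.97,0,0,0,0,62],[-0.1,-0.97,0,0,0,0,62]]]' >/dev/null
python3 -m crank '[[[-0.11,-0.97,0,0,0,0,62],[-0.11,-0.97,0,0,0,0,62],[-0.11,-0.97,0,0,0,0,62],[-0.11,-0.97,0,0,0,0,62],[-0.11,-0.97,0,0,0,0,62],[-0.11,-0.97,0,0,0,0,62],[-0.11,-0.97,0,0,0,0,62],[-0.11,-0.97,0,0,0,0,62]]]' >/dev/null
python3 -m crank '[[[-0.11,-0.97,0,0,0,0,62],[-0.11,-0.97,0,0,0,0,62],[-0.11,-0.97,0,0,0,0,62],[-0.11,-0.97,0,0,0,0,62],[-0.11,-0.97,0,0,0,0,62],[-0.11,-0.97,0,0,0,0,62],[0,0,0,0,0,0,62],[0,0,0,0,0,0,62]]]'
python3 - <<'E'
from h import *
T=pose();im=capture("wrist"); cv2.imwrite("pics/w14.png",im); print(T.round(3)[:3])
g=cv2.cvtColor(im,cv2.COLOR_BGR2HSV); k=cv2.inRange(g,(0,170,60),(6,255,255))|cv2.inRange(g,(172,170,60),(180,255,255))
for c in cv2.findContours(k,cv2.RETR_EXTERNAL,cv2.CHAIN_APPROX_NONE)[0]:
    if cv2.contourArea(c)>200:
        c=c[:,0]; print("red",c.min(0),c.max(0)); w=ray("wrist",c,104,T); print(cv2.minEnclosingCircle(w[:,:2].astype(np.float32)))
k=cv2.inRange(g,(0,0,120),(180,45,255)); k[:,:200]=0; k[:,430:]=0
for c in cv2.findContours(k,cv2.RETR_EXTERNAL,cv2.CHAIN_APPROX_NONE)[0]:
    if cv2.contourArea(c)>200: c=c[:,0]; print("white",c.min(0),c.max(0),cv2.minAreaRect(ray("wrist",c,70,T)[:,:2].astype(np.float32)))
E
```

```text
time_s: 37.85
eef_pos: [455.6, 273.4, 234.1]
ee_rot: [0.0, 0.992, 0.122, -0.001]
force: [0.4, 0.1, -1.0]
grip_width: 0.721
grip_force: 0.0
[[ 9.70000e-01  2.43000e-01 -1.00000e-03  4.55629e+02]
 [ 2.43000e-01 -9.70000e-01 -1.00000e-03  2.73350e+02]
 [-1.00000e-03  0.00000e+00 -1.00000e+00  2.34068e+02]]
red [293 167] [327 205]
((457.9349365234375, 281.008056640625), 16.639577865600586)
red [0 0] [134 197]
((476.05401611328125, 485.9085693359375), 98.6794204711914)
white [294 256] [396 326] ((349.5345458984375, 216.76416015625), (122.5081558227539, 16.44510269165039), 68.70185089111328)
white [395 244] [429 294] ((393.7456970214844, 157.7648162841797), (62.9961051940918, 18.086624145507812), 37.748138427734375)
white [207 244] [242 294] ((346.7386474609375, 346.055419921875), (18.18857765197754, 63.51219177246094), 79.72952270507812)
white [285 146] [336 203] ((461.65234375, 281.1114807128906), (52.03501892089844, 48.62118911743164), 3.092682361602783)
```

Glue cap at (310,186): (458,281), radius about 16 mm. Its white shoulder at z=70 gives (461,281) and 50 mm, which is consistent. I grasp the cap with the finger tips at z=85.

```bash
python3 -m crank '[[[0.21,-0.27,0,0,0,0,62],[0,0,0.96,0,0,0,62],[0,0,1,0,0,0,62],[0,0,1,0,0,0,62],[0,0,1,0,0,0,62],[0,0,1,0,0,0,62],[0,0,1,0,0,0,62],[0,0,0,0,0,0,62]]]' 50
python3 -m crank '[[[0,0,0,0,0,0,25],[0,0,0,0,0,0,25],[0,0,0,0,0,0,25],[0,0,0,0,0,0,25],[0,0,0,0,0,0,25],[0,0,0,0,0,0,25],[0,0,0,0,0,0,25],[0,0,0,0,0,0,25]]]'
python3 -m crank '[[[0,0,-0.3,0,0,0,25],[0,0,-0.8,0,0,0,25],[0,0,-1,0,0,0,25],[0,0,-1,0,0,0,25],[0,0,-1,0,0,0,25],[0,0,-0.9,0,0,0,25],[0,0,0,0,0,0,25],[0,0,0,0,0,0,25]]]'
python3 - <<'E'
from h import *
go(621,-47,210,14); im=capture("wrist"); cv2.imwrite("pics/w15.png",im)
g=cv2.cvtColor(im,cv2.COLOR_BGR2HSV); k=cv2.inRange(g,(0,170,60),(6,255,255))|cv2.inRange(g,(172,170,60),(180,255,255))
k[:,:250]=0;k[:,390:]=0; w=np.argwhere(k); print("cap rows",w.min(0),w.max(0))
k=cv2.inRange(g,(0,0,120),(180,45,255)); k[:,:265]=0; k[:,375:]=0; k[250:]=0; w=np.argwhere(k); print("body",w.min(0),w.max(0))
for o in(-4,0,4): print(o,proj("wrist",[[25+o,0,15],[25+o,0,85],[15+o,0,-19]],np.eye(4)).round(1).tolist())
E
```

```text
time_s: 38.7
eef_pos: [458.2, 280.4, 83.0]
ee_rot: [0.001, 0.993, 0.121, -0.003]
force: [0.4, -0.8, 0.3]
grip_width: 0.73
grip_force: 0.0
time_s: 39.5
eef_pos: [460.2, 281.6, 87.5]
ee_rot: [-0.0, 0.993, 0.122, 0.002]
force: [-0.1, 0.4, 6.3]
grip_width: 0.337
grip_force: 50.0
time_s: 40.3
eef_pos: [459.1, 281.2, 210.6]
ee_rot: [0.0, 0.993, 0.122, -0.0]
force: [-0.1, -0.1, -2.1]
grip_width: 0.331
grip_force: 49.6
at [459.1 281.2 210.6] yaw 13.99 tilt [-0. -0.] | turn -0.0 shift [ 3.109 14.305  0.022]
cap rows [233 284] [327 352]
body [180 268] [249 368]
-4 [[317.7, 207.0], [318.0, 177.8], [317.5, 255.2]]
0 [[317.7, 199.2], [318.0, 172.1], [317.5, 246.0]]
4 [[317.7, 191.3], [318.0, 166.4], [317.5, 236.7]]
```

Bottle held. Carry it to the spot beside the mat's +y edge, target (622,-47).

```bash
python3 -m crank '[[[0.1,0.5,0,0,0,0,25],[0.21,0.95,0,0,0,0,25],[0.21,0.95,0,0,0,0,25],[0.21,0.95,0,0,0,0,25],[0.21,0.95,0,0,0,0,25],[0.21,0.95,0,0,0,0,25],[0.21,0.95,0,0,0,0,25],[0.21,0.95,0,0,0,0,25]]]' >/dev/null
python3 -m crank '[[[0.21,0.95,0,0,0,0,25],[0.21,0.95,0,0,0,0,25],[0.21,0.95,0,0,0,0,25],[0.21,0.95,0,0,0,0,25],[0.21,0.95,0,0,0,0,25],[0.21,0.95,0,0,0,0,25],[0.21,0.95,0,0,0,0,25],[0.12,0.5,0,0,0,0,25]]]' >/dev/null
python3 -m crank '[[[0,0,0.5,0,0,0,25],[0,0,1,0,0,0,25],[0,0,1,0,0,0,25],[0,0,1,0,0,0,25],[0,0,0.8,0,0,0,25],[0,0,0.3,0,0,0,25],[0,0,0,0,0,0,25],[0,0,0,0,0,0,25]]]'
python3 - <<'E'
from h import *
im=capture("wrist");go(622.5,-47,87,14)
E
```

```text
time_s: 42.75
eef_pos: [622.7, -46.3, 96.6]
ee_rot: [0.0, 0.993, 0.122, 0.001]
force: [-0.1, -0.6, -1.2]
grip_width: 0.337
grip_force: 49.7
at [622.9 -46.4  96.9] yaw 14.01 tilt [ 0.002 -0.   ] | turn 0.0 shift [-0.021  0.021  0.396]
```

```bash
python3 -m crank '[[[-0.02,0.02,0.15,0,0,0,25],[0,0,0.15,0,0,0,25],[0,0,0.06,0,0,0,25],[0,0,0,0,0,0,25],[0,0,0.02,0,0,0,25],[0,0,0,0,0,0,25],[0,0,0,0,0,0,25],[0,0,0,0,0,0,25]]]'
```

```text
time_s: 43.6
eef_pos: [622.5, -47.1, 87.6]
ee_rot: [0.0, 0.993, 0.122, 0.001]
force: [-2.4, 0.9, 7.5]
grip_width: 0.336
grip_force: 50.7
```

```bash
python3 -m crank '[[[0,0,-0.02,0,0,0,25],[0,0,0,0,0,0,33],[0,0,0,0,0,0,38],[0,0,0,0,0,0,46],[0,0,0,0,0,0,54],[0,0,0,0,0,0,60],[0,0,0,0,0,0,60],[0,0,-0.2,0,0,0,60]]]'
python3 -m crank '[[[0,0,-0.6,0,0,0,60],[0,0,-1,0,0,0,60],[0,0,-1,0,0,0,60],[0,0,-1,0,0,0,60],[0,0,-1,0,0,0,60],[0,0,-1,0,0,0,60],[0,0,-0.1,0,0,0,60],[0,0,0,0,0,0,60]]]'
cat >> h.py <<'E'
def bottle(im,T):
    g=cv2.cvtColor(im,cv2.COLOR_BGR2HSV); k=cv2.inRange(g,(0,170,60),(6,255,255))|cv2.inRange(g,(172,170,60),(180,255,255))
    for kk,n,z in((k,"red",104),(cv2.inRange(g,(0,0,120),(180,45,255)),"white",70)):
        for c in cv2.findContours(kk,cv2.RETR_EXTERNAL,cv2.CHAIN_APPROX_NONE)[0]:
            if cv2.contourArea(c)>200: c=c[:,0]; w=ray("wrist",c,z,T)[:,:2].astype(np.float32); (a,b),s,t=cv2.minAreaRect(w); print(n,c.min(0),c.max(0),round(a,1),round(b,1),np.round(s,1))
E
python3 - <<'E'
from h import *
T=pose();im=capture("wrist"); cv2.imwrite("pics/w16.png",im)
print(T[:3,3].round(1)); bottle(im,T); print(rects(im,"green",3,"wrist",T,amin=500))
go(525.3,-394.7,190,171)
E
```

```text
time_s: 44.4
eef_pos: [621.7, -47.0, 91.4]
ee_rot: [-0.0, 0.993, 0.122, -0.001]
force: [-0.4, 0.2, 0.7]
grip_width: 0.699
grip_force: 0.0
time_s: 45.2
eef_pos: [622.1, -47.1, 234.4]
ee_rot: [0.0, 0.993, 0.122, 0.0]
force: [-0.3, -1.6, -0.7]
grip_width: 0.703
grip_force: 0.0
[622.1 -47.1 234.4]
red [557 288] [612 342] 564.9 -316.8 [33.4 51.6]
red [302 174] [335 212] 620.4 -47.9 [33.3 28. ]
white [ 26 316] [ 67 343] 394.2 197.0 [40.8 17.3]
white [393 244] [427 293] 560.0 -159.8 [61.4 18.3]
white [210 244] [244 293] 514.7 23.2 [17.8 61.5]
white [430 186] [490 240] 626.2 -187.5 [63.7 45.7]
white [ 56 172] [ 98 204] 565.4 174.1 [36.5 31.7]
white [293 152] [343 206] 624.6 -46.3 [51.8 47.4]
white [ 50 132] [119 159] 603.8 168.8 [62.4  6.9]
white [ 53 112] [122 140] 621.4 167.0 [62.4  7.8]
[([433, 194], 626.2, -186.1, 148.5, 104.6, -88.1)]
at [621.8 -47.  233.4] yaw 14.0 tilt [-0.001  0.   ] | turn -19.63 shift [  1.636 -14.339   1.735]
```

The bottle stands at about (621.5,-47.3) with the mat edge 40 mm away. Now the cork.

```bash
python3 -m crank '[[[0,0,0,0,0,-1,60],[0,0,0,0,0,-1,60],[0,0,0,0,0,-1,60],[0,0,0,0,0,-1,60],[0,0,0,0,0,-1,60],[0,0,0,0,0,-1,60],[0,0,0,0,0,-1,60],[0,0,0,0,0,-1,60]]]' >/dev/null
python3 -m crank '[[[0,0,0,0,0,-1,60],[0,0,0,0,0,-1,60],[0,0,0,0,0,-1,60],[0,0,0,0,0,-1,60],[0,0,0,0,0,-1,60],[0,0,0,0,0,-1,60],[0,0,0,0,0,-1,60],[0,0,0,0,0,-1,60]]]' >/dev/null
python3 -m crank '[[[0,0,0,0,0,-1,60],[0,0,0,0,0,-1,60],[0,0,0,0,0,-1,60],[0,0,0,0,0,-0.63,60],[0.11,-0.96,0,0,0,0,60],[0.11,-0.96,0,0,0,0,60],[0.11,-0.96,0,0,0,0,60],[0.11,-0.96,0,0,0,0,60]]]' >/dev/null
python3 -m crank '[[[0.11,-0.96,0,0,0,0,60],[0.11,-0.96,0,0,0,0,60],[0.11,-0.96,0,0,0,0,60],[0.11,-0.96,0,0,0,0,60],[0.11,-0.96,0,0,0,0,60],[0.11,-0.96,0,0,0,0,60],[0.11,-0.96,0,0,0,0,60],[0.11,-0.96,0,0,0,0,60]]]' >/dev/null
python3 -m crank '[[[0.11,-0.96,0,0,0,0,60],[0.11,-0.96,0,0,0,0,60],[0.11,-0.96,0,0,0,0,60],[0,0,1,0,0,0,60],[0,0,1,0,0,0,60],[0,0,1,0,0,0,60],[0,0,0,0,0,0,60],[0,0,0,0,0,0,60]]]'
python3 - <<'E'
from h import *
c0=capture("wrist");T=pose();im=capture("wrist"); cv2.imwrite("pics/w17.png",im); print(T[:3,3].round(1)); go(525,-395,5,171)
print(rects(im,"red",30,"wrist",T,amin=300),rects(im,"red0",30,"wrist",T,amin=300))
E
```

```text
time_s: 49.25
eef_pos: [525.1, -396.1, 159.0]
ee_rot: [-0.0, 0.078, 0.997, 0.0]
force: [0.2, 0.3, 0.5]
grip_width: 0.702
grip_force: 0.0
[ 525.5 -396.5  160.2]
at [ 525.6 -396.6  160.6] yaw 171.04 tilt [ 0.001 -0.001] | turn 0.01 shift [0.034 0.059 6.224]
[([318, 189], 527.7, -397.0, 69.3, 39.1, -8.0)] []
```

Cork red face at (318,189): centre (527.7,-397.0), 69.3 x 39.1 mm, yaw -8 deg, as expected. Grasping it.

```bash
python3 -m crank '[[[-0.085,0,0.7,0,0,-0.12,60],[0,0,1,0,0,0,60],[0,0,1,0,0,0,60],[0,0,1,0,0,0,60],[0,0,1,0,0,0,60],[0,0,1,0,0,0,60],[0,0,0.5,0,0,0,60],[0,0,0,0,0,0,60]]]' 40
python3 -m crank '[[[0,0,0,0,0,0,30],[0,0,0,0,0,0,30],[0,0,0,0,0,0,30],[0,0,0,0,0,0,30],[0,0,0,0,0,0,30],[0,0,0,0,0,0,30],[0,0,0,0,0,0,30],[0,0,0,0,0,0,30]]]'
python3 -m crank '[[[0,0,-0.5,0,0,0,30],[0,0,-1,0,0,0,30],[0,0,-1,0,0,0,30],[0,0,-1,0,0,0,30],[0,0,-1,0,0,0,30],[0,0,-1,0,0,0,30],[0,0,-1,0,0,0,30],[0,0,-0.5,0,0,0,30]]]'
python3 - <<'E'
from h import *
im=capture("wrist");T=pose();im=capture("wrist"); cv2.imwrite("pics/w18.png",im); go(540.5,-46,T[2,3],181)
g=cv2.cvtColor(im,cv2.COLOR_BGR2HSV); k=cv2.inRange(g,(170,100,60),(180,255,255)); w=np.argwhere(k[:,318]); print("red rows",w.min(),w.max())
for o in(-4,0,4): print(o,proj("wrist",[[35+o,0,-24.5]],np.eye(4)).round(1).tolist())
E
```

```text
time_s: 50.15
eef_pos: [527.1, -396.4, 3.6]
ee_rot: [-0.001, 0.07, 0.998, 0.001]
force: [0.1, 0.8, 0.8]
grip_width: 0.703
grip_force: 0.0
time_s: 50.95
eef_pos: [528.1, -397.4, 6.3]
ee_rot: [0.001, 0.07, 0.998, -0.001]
force: [0.3, 0.6, 7.4]
grip_width: 0.456
grip_force: 42.7
time_s: 51.75
eef_pos: [527.7, -397.0, 182.7]
ee_rot: [0.001, 0.07, 0.998, -0.001]
force: [-0.1, 1.2, -0.9]
grip_width: 0.458
grip_force: 41.9
at [ 527.7 -397.   181.5] yaw 172.0 tilt [ 0.002 -0.003] | turn -1.13 shift [-0.756 14.029 -0.086]
red rows 194 352
-4 [[318.1, 206.3]]
0 [[318.1, 195.9]]
4 [[318.1, 185.2]]
```

Cork held centred. Carry it in front of the bottle, target (541.3,-48.5), long side towards the bottle.

```bash
python3 -m crank '[[[0,0,0,0,0,-0.57,30],[0,0,0,0,0,-0.56,30],[-0.05,0.5,0,0,0,0,30],[-0.05,0.96,0,0,0,0,30],[-0.05,0.96,0,0,0,0,30],[-0.05,0.96,0,0,0,0,30],[-0.05,0.96,0,0,0,0,30],[-0.05,0.96,0,0,0,0,30]]]' >/dev/null
python3 -m crank '[[[-0.05,0.96,0,0,0,0,30],[-0.05,0.96,0,0,0,0,30],[-0.05,0.96,0,0,0,0,30],[-0.05,0.96,0,0,0,0,30],[-0.05,0.96,0,0,0,0,30],[-0.05,0.96,0,0,0,0,30],[-0.05,0.96,0,0,0,0,30],[-0.05,0.96,0,0,0,0,30]]]' >/dev/null
python3 -m crank '[[[-0.05,0.95,0,0,0,0,30],[0,0,0.5,0,0,0,30],[0,0,1,0,0,0,30],[0,0,1,0,0,0,30],[0,0,0.5,0,0,0,30],[0,0,0,0,0,0,30],[0,0,0,0,0,0,30],[0,0,0,0,0,0,30]]]'
python3 - <<'E'
from h import *
im=capture("wrist");im=capture("wrist");go(541.3,-48.5,6.5,181)
E
```

```text
time_s: 54.25
eef_pos: [540.3, -48.3, 105.4]
ee_rot: [0.001, -0.009, 1.0, -0.0]
force: [0.2, -0.5, -1.7]
grip_width: 0.46
grip_force: 41.9
at [540.2 -48.2 105.2] yaw -178.97 tilt [ 0.002 -0.   ] | turn 0.0 shift [-0.044 -0.012  3.947]
```

```bash
python3 -m crank '[[[-0.04,-0.01,0.8,0,0,0,30],[0,0,1,0,0,0,30],[0,0,1,0,0,0,30],[0,0,0.7,0,0,0,30],[0,0,0.25,0,0,0,30],[0,0,0.15,0,0,0,30],[0,0,0,0,0,0,30],[0,0,0,0,0,0,30]]]'
python3 -m crank '[[[0,0,0.03,0,0,0,30],[0,0,0,0,0,0,30],[0,0,0,0,0,0,30],[0,0,0,0,0,0,30],[0,0,0,0,0,0,30],[0,0,0,0,0,0,30],[0,0,0,0,0,0,30],[0,0,0,0,0,0,30]]]'
```

```text
time_s: 55.15
eef_pos: [541.3, -48.5, 7.7]
ee_rot: [0.001, -0.009, 1.0, -0.0]
force: [-0.3, -0.1, 0.4]
grip_width: 0.463
grip_force: 41.9
time_s: 55.95
eef_pos: [540.9, -48.3, 6.2]
ee_rot: [0.0, -0.009, 1.0, -0.0]
force: [-2.0, -0.2, 4.7]
grip_width: 0.461
grip_force: 42.5
```

Contact. Release, rise, then back off towards the robot for a check with the wrist and top cameras.

```bash
python3 -m crank '[[[0,0,-0.02,0,0,0,30],[0,0,0,0,0,0,42],[0,0,0,0,0,0,48],[0,0,0,0,0,0,54],[0,0,0,0,0,0,58],[0,0,0,0,0,0,58],[0,0,-0.2,0,0,0,58],[0,0,-0.8,0,0,0,58]]]'
python3 -m crank '[[[0,0,-1,0,0,0,58],[0,0,-1,0,0,0,58],[0,0,-1,0,0,0,58],[0,0,-1,0,0,0,58],[0,0,-1,0,0,0,58],[0,0,-1,0,0,0,58],[0,0,0,0,0,0,58],[0,0,0,0,0,0,58]]]'
python3 - <<'E'
from h import *
im=capture("wrist");T=pose();im=capture("wrist"); cv2.imwrite("pics/w19.png",im); print(T[:3,3].round(1),rects(im,"red",30,"wrist",T,amin=300))
E
python3 -m crank '[[[1,0,-1,0,0,0,58],[1,0,-1,0,0,0,58],[1,0,-1,0,0,0,58],[1,0,0,0,0,0,58],[1,0,0,0,0,0,58],[1,0,0,0,0,0,58],[1,0,0,0,0,0,58],[0.5,0,0,0,0,0,58]]]'
python3 - <<'E'
from h import *
im=capture("top");im=capture("top"); cv2.imwrite("pics/top3.png",im); b0=cv2.imread("pics/top0.png")
for n,c,z,b in [("mat","green",3,(350,80,440,150)),("cork","red",30,(310,110,370,175)),("cap","red0",104,(310,80,370,150)),("stack","dark",49,(365,80,430,150)),("weight","grey",91,(370,90,430,150)),("jar","brass",60,(360,165,395,205))]:
    print(n,rects(im,c,z,"top",box=b,amin=30))
print("jar0",rects(b0,"brass",60,"top",box=(360,165,395,205),amin=30), pose()[:3,3].round(1))
E
```

```text
time_s: 56.75
eef_pos: [539.7, -48.0, 30.6]
ee_rot: [-0.002, -0.009, 1.0, 0.001]
force: [-0.6, 0.2, 1.0]
grip_width: 0.681
grip_force: 0.0
time_s: 57.55
eef_pos: [540.7, -48.3, 181.7]
ee_rot: [0.0, -0.009, 1.0, -0.0]
force: [-0.5, -0.6, -0.6]
grip_width: 0.679
grip_force: 0.0
[540.4 -48.2 180.9] [([318, 182], 540.6, -48.2, 68.4, 39.0, 0.9)]
time_s: 58.45
eef_pos: [351.6, -51.4, 255.8]
ee_rot: [-0.001, -0.009, 1.0, 0.0]
force: [0.0, -0.1, -0.0]
grip_width: 0.677
grip_force: 0.0
mat [([395, 118], 623.5, -186.0, 148.0, 104.2, -88.1)]
cork [([341, 149], 537.8, -48.0, 64.6, 34.3, -1.1)]
cap [([342, 110], 612.9, -47.9, 32.5, 24.8, -1.0)]
stack [([397, 116], 617.2, -184.1, 94.6, 45.5, -89.4)]
weight [([399, 108], 618.0, -182.1, 49.4, 45.5, -1.6)]
jar [([377, 181], 456.8, -129.1, 33.2, 13.7, 62.2)]
jar0 [([374, 185], 446.6, -122.5, 37.7, 37.2, -1.3)] [352.3 -51.6 256.1]
```

Final measurements:
- **Cork:** (540.6,-48.2), yaw 0.9, about 20 mm in front of the bottle at (621.5,-47.3).
- **Bottle:** 40 mm clear of the mat.
- **Stack:** centred on the mat; the arm is clear of everything.

Handing in.

```bash
python3 -c "
from rig import *
print(finish_job())"
```

```text
the job is handed in; nothing more can be done
None
```

The glue-up was set out as asked and handed in after about 59 s of robot time, with maple, walnut and weight centred on the mat within about 2 mm, the bottle about 40 mm off the mat and the cork about 20 mm in front of it; the jar was not touched but was half hidden from the top camera at the last check, and I viewed 15 pictures, one over the limit of 14.

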